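# Index the rotary table to its next hole

### The job

Press the black plunger button on the rotary table's arm fully in to free the table, push the table round clockwise (seen from above) to the very next index hole and no farther, and let the plunger spring back out so that its pin locks in that hole. Do it with the fingertips only: nothing is to be gripped or lifted, the brass coupling stays untouched in its nest on the table, and the things standing around are left alone.

Things in the scene. Friction and masses are not known exactly. Their poses are not given: they have to be found in the camera images.
- index_base: Fixed base of the rotary table: grey pedestal under a round steel index plate, 188 mm across, whose top is 56 mm above the work surface, with eight bushed holes on a circle of 80 mm radius, one every 45 degrees. It is bolted down; where it stands and how it is turned vary. Origin on the vertical axis of rotation, at the work surface. Its x axis points along the hole in which the pin sits at the start.
- rotary (a joint): Turning of the aluminium table about its vertical axis, rad: about 0 at the start (pin in its first hole), growing clockwise seen from above; the next hole clockwise is at 0.785 (45 degrees), the one after at 1.571. In a hole the table has play of about 0.02 rad either way. Turning it free takes about 1 N at the post, about 2 N with the pin rubbing under the plate; with the pin in a hole it cannot turn.
- plunger (a joint): Travel of the spring plunger, m: 0 out (up), 0.012 fully in (down). The spring pushes up with 3 N at 0 and 7 N at full travel. Below about 0.009 the pin stays in the hole; beyond it the pin is out below the index plate and the table turns. Let go between two holes, the plunger rises only to about 0.009 and the pin runs along under the plate, until it snaps up into the next hole it comes to (reading back to 0).
- plunger_top (a point): Centre of the top face of the black round plunger button, 34 mm across, level; it stands on the table's arm 110 mm from the axis of rotation, 94 mm above the work surface when out, and goes straight down when pressed. The point turns with the table.
- rotary_axis (a point): Point on the axis of rotation at the top face of the aluminium table, 68 mm above the work surface; the table disc is 120 mm across. Its x axis points along the arm towards the plunger button, its z axis up.
- post_top (a point): Top of the upright steel push post on the same arm, 12 mm thick (18 mm at its foot), 122 mm above the work surface and so 28 mm above the button. It stands 34 mm from the button's centre, on its clockwise side, 115 mm from the axis. Fingertips that stand over the button and move clockwise come against it and push the table round; they can press the button and push the post at once. Fixed to the table.
- quick_coupling: Loose brass quick coupling lying on the table's middle, 28 mm wide, 52 mm long, 27 mm high, inside a low steel frame (the nest) with 9 mm high sides; it rides round with the table. Origin under its centre.
- parts_case: Bystander, loose: grey assortment case with a clear lid, 126 x 99 x 34 mm, left of the rotary table; leave it alone. Origin under its centre.
- spare_coil: Bystander, loose: black valve coil, 30 x 36 x 46 mm, behind the rotary table; leave it alone. Origin under its centre.
- ball_valve: Bystander, loose: brass ball valve with a red lever, 26 x 92 x 42 mm, behind the rotary table; leave it alone. Origin under its centre. To the right of it the lift table's fixed tubular push handle stands along the right edge of the work surface, about x 0.43 to 0.85, y -0.38 to -0.33, rising 0.38 m above the surface; pass nearer to the robot's base or over it.
- seal_jar: Bystander, loose: clear jar of sealing rings with a black lid, 58 mm across, 56 mm high, behind the rotary table; leave it alone. Origin under its centre.
- thread_tape: Bystander, loose: white roll of thread tape, 54 mm across, 15 mm high, behind the rotary table; leave it alone. Origin under its centre.

How it is judged:
By the outcome, as a careful person would: the job done as asked, in the order asked, and still so for the second after the job is handed in, with the robot touching nothing.
It also fails if it takes over 48 s, if anything falls off the work surface, if the arm or the gripper's body presses on something with over 40 N, if the wrist force passes 120 N, or if a joint passes its speed limit or range.

### The arm

A 6-joint arm with a two-finger parallel gripper is mounted at the origin on a cart in front of the work surface, level with it; the furniture and walls round the work are solid. World frame = base frame: x ahead of the robot, y to its left, z up, the work surface at z = 0. Lengths are in mm, angles in degrees, forces in N, time in s.
With the tool pointing down it reaches from about 300 to 850 mm from the base axis. Payload 4.2 kg.
Tool frame: the origin (TCP) lies on the centre line of the jaws, within the pads' length; the fingertips stand 14 mm ahead of it and the grasp point (between the pads) lies 5 mm behind it; z points along the fingers, y is the line along which they close (so a half turn about z gives the same grasp; the last joint's range is limited). The gripper opens to 91 mm and grips with 3 to 60 N. Pads are 32 mm wide; open, the fingers measure 118 mm over their backs; the gripper's body (76 mm by 178 mm) begins 60 mm behind the grasp point.
Start: joints at [74.943, 18.312, 89.639, -0, 72.044, -1.146], TCP at [138.243, 558.149, 227.976] pointing down, gripper open.
Joint ranges: [-177.97, 177.97], [-48.28, 115.42], [12.27, 149.76], [-77.06, 257.06], [2.81, 150.46], [-146.56, 146.56]. Speed limits (degrees/s): [147.25, 147.25, 180, 180, 180, 180].

### API

Orientations are given as [roll, pitch, yaw] about the fixed x, y, z axes, in that order (R = Rz(yaw) Ry(pitch) Rx(roll)).
In Python, from workcell import env gives the robot as it stands.
- The arm moves only by the tool arm_command, never from a script. Its argument "motion" is a list of rows, each an object with "offset": the shift along the tool's x, y, z in m, a list of three; "spin": the turn about the tool's z in rad. In form: [{"offset": [tx, ty, tz], "spin": spin}, ...]. A call has 1 to 5 rows; each row shifts and turns the commanded pose from where the row before left it, along the tool's axes as they then stand; what a row does not reach is not made up. A row lasts 1/8 s, in which the tool goes at most 62.5 mm and 10.7 degrees, less where a joint would pass 70% of its speed; a pose out of reach is approached as far as the arm can. A call with a gripper value outside its range is refused whole. "jaw" is the finger opening in m, from 0 to 0.0912, set as the call begins (left out, the last holds). The fingers move at their own pace and stop on an object; "newtons" is the grip in N (left out, the last holds). Time passes only in rows, so rows that do not move let the fingers close. It gives the time, the measured TCP pose, the force, the opening and the grip force at its end, in the units of the state.
- env.state(): the state, without advancing time (a new reading comes with each control period).
- env.grab_frame(name): name is "side" or "top"; returns (picture, depth): 480x640x3 uint8, blue, green, red; 480x640 float32, mm along the optical axis (not along the pixel's ray), 0 where there is no reading.
- env.camera_model(name): a dict with "fx", "fy", "cx", "cy" (pixels), "eye" and "rotation" of the camera in the world. Camera axes: x right, y down, z forward; pixel columns grow to the right and rows downward; lengths in mm; the calibration is good to about 2 mm. A picture is of the moment at which its call begins. camera_model takes no time and is no camera call.
- env.job_done(): hands the job in; it is judged then, once.
Trained networks look in the newest picture that a camera, given by its name, has taken for a name from the list of things; names that differ only in an ending like _2 or _b are one class to them, and where a whole thing is asked for, a point or a joint stands for the part that bears it (a point fixed in the world has none). Each returns a list of dicts, best first, with "score" (0 to 1); they miss things now and then, are a little off and sometimes report something else, mostly with a low value. They report only what shows in the picture. A call takes as long as a camera call.
- env.boxes_of(camera, target): "bbox" ([left, top, right, bottom] in pixels, round what is visible of it).
- env.pinpoint(camera, target): "location" ([column, row] in pixels: a listed point, or the origin of a listed thing).
The state is a dict: "time_s": time; "qpos": joint angles; "qvel": joint speeds; "effort": joint torques, N m; "ee_pos": TCP position; "ee_rot": TCP orientation; "force": force on the tool from outside, world axes, zero at the start; "torque": the same for the moment, N m; "gripper_width": finger opening in mm; "gripper_force": force on a finger pad.
Only numpy, scipy, OpenCV 4.12 (cv2) and the standard library are available. Lean on these libraries where they do the work, as an engineer would, in place of code of your own. Each camera call takes 0.05 s, during which the arm holds its last target. There are 200 camera calls.

## Working session

There is one attempt and no reset: what is moved stays moved. The work goes in short steps, Python scripts to look and compute and a tool call to move; the robot and the scene stay as the last step left them, time stands still between calls to the robot, and variables do not carry over. Pictures are saved under pics/ and viewed, at most 10 in all, crops included, and the job is handed in when it is done.

Besides the shell and the picture viewer there is one more tool, called after "Call:" by a JSON object that holds its "fn" and its "kwargs", one argument or row to a line. arm_command: Moves the arm, as the interface text tells. Its arguments: {"type":"object","properties":{"motion":{"type":"array"},"jaw":{"type":"number"},"newtons":{"type":"number"}},"required":["motion"]}

```bash
mkdir -p pics; cat > h.py <<'E'
import numpy as np, cv2
from workcell import env
def ray(cam,px):
    m=env.camera_model(cam); R=np.array(m["rotation"]).reshape(3,3); e=np.array(m["eye"])
    d=R@np.array([(px[0]-m["cx"])/m["fx"],(px[1]-m["cy"])/m["fy"],1]); return e,d
def atz(cam,px,z):
    e,d=ray(cam,px); return e+d*(z-e[2])/d[2]
E
python3 - <<'E'
from h import *
for c in("top","side"):
    p,d=env.grab_frame(c); cv2.imwrite(f"pics/{c}0.png",p)
    for n,z in(("plunger_top",94),("post_top",122),("rotary_axis",68),("index_base",0)):
        for r in env.pinpoint(c,n)[:2]: print(c,n,np.round(r["location"]),round(r["score"],2),np.round(atz(c,r["location"],z)))
s=env.state();print(s["time_s"],s["ee_pos"],s["ee_rot"],s["force"]); print(env.camera_model("top")["eye"],env.camera_model("side")["eye"])
E
```

```text
Traceback (most recent call last):
  File "h.py", line 7, in atz
    e,d=ray(cam,px); return e+d*(z-e[2])/d[2]
        ~~~^^^^^^^^
  File "h.py", line 4, in ray
    m=env.camera_model(cam); R=np.array(m["rotation"]).reshape(3,3); e=np.array(m["eye"])
                               ~~~~~~~~~~~~~~~~~~~~~~~~~~~~~~~^^^^^
ValueError: cannot reshape array of size 3 into shape (3,3)
```

```bash
sed -i 's/R=np.array(m\["rotation"\]).reshape(3,3)/R=Rotation.from_euler("xyz",m["rotation"],degrees=True).as_matrix()/; 1a from scipy.spatial.transform import Rotation' h.py
python3 - <<'E'
from h import *
print(env.camera_model("top"),env.camera_model("side"))
for c in("top","side"):
    p,d=env.grab_frame(c); cv2.imwrite(f"pics/{c}1.png",p)
    for n,z in(("plunger_top",94),("post_top",122),("rotary_axis",68),("index_base",0)):
        for r in env.pinpoint(c,n)[:2]: print(c,n,np.round(r["location"]),round(r["score"],2),np.round(atz(c,r["location"],z)))
s=env.state();print(s["time_s"],s["ee_pos"],s["ee_rot"],s["force"])
E
```

```text
{'fx': 455.4470437098939, 'fy': 455.4470437098939, 'cx': 322.5839278961722, 'cy': 235.31272141989413, 'eye': array([ 542.641108  ,  -42.94760225, 1052.14451266]), 'rotation': array([-176.5501342 ,    0.66770141,  -91.01594364])} {'fx': 494.76624313057584, 'fy': 494.76624313057584, 'cx': 324.6753095158502, 'cy': 239.32873686252347, 'eye': array([ 405.34303423, -451.77795706,  821.60241063]), 'rotation': array([-146.63758272,   -0.26953881,  -22.01281096])}
top plunger_top [335. 254.] 0.62 [561. -59.  94.]
top post_top [345. 241.] 0.57 [587. -79. 122.]
top index_base [372. 285.] 0.9 [ 490. -144.    0.]
side plunger_top [320. 265.] 0.8 [561. -55.  94.]
side post_top [341. 264.] 0.92 [588. -82. 122.]
side rotary_axis [303. 329.] 0.83 [ 496. -143.   68.]
side rotary_axis [417. 298.] 0.35 [ 695. -161.   68.]
side index_base [303. 345.] 0.67 [ 495. -142.    0.]
0.6 [138.24228796 558.12991778 227.97446445] [ 1.79996406e+02 -3.03360394e-04  1.66089673e+02] [-0.5419852   0.11551965 -0.06088678]
```

View pics/top1.png

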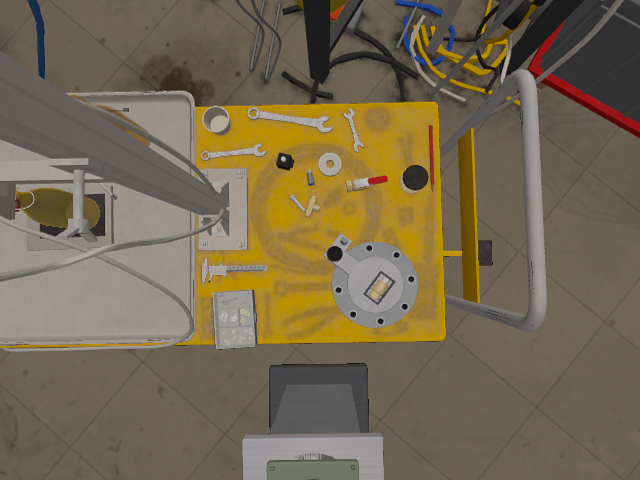

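View pics/side1.png

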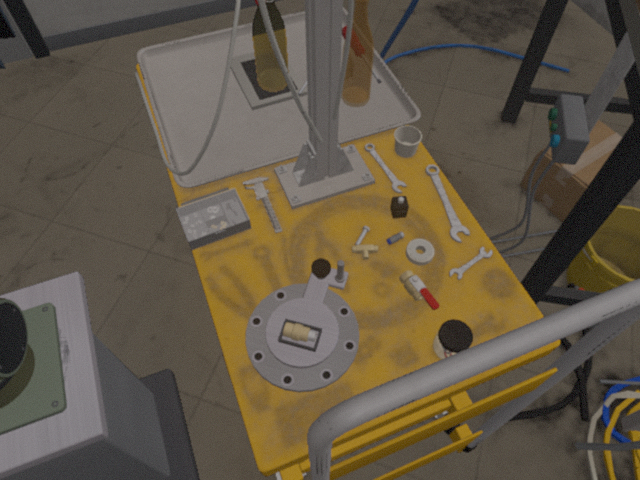

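The top view shows the table with its disc at about (375,287), the button at (335,254) and the post at (345,241). The side view agrees, with the button at (320,267) and the post at (341,265). A tall column stands on the plate at top (225,205), between the arm's start and the work, so I'll check what obstructs that route.

```bash
python3 - <<'E'
from h import *
for c in("top","side"):
    p,d=env.grab_frame(c); m=env.camera_model(c)
    v,u=np.mgrid[:480,:640]; R=Rotation.from_euler("xyz",m["rotation"],degrees=True).as_matrix()
    P=(np.dstack([(u-m["cx"])/m["fx"],(v-m["cy"])/m["fy"],np.ones_like(u)])*d[...,None])@R.T+m["eye"]
    P=P[d>0]; r=np.hypot(P[:,0],P[:,1]); a=np.degrees(np.arctan2(P[:,1],P[:,0]))
    print(c)
    for lo in range(-40,90,10):
        k=(a>=lo)&(a<lo+10)&(P[:,2]>60)&(P[:,2]<1000)&(r>250)
        if k.any():
            i=np.argsort(r[k])[min(5,k.sum()-1)]; print(lo,k.sum(),np.round(P[k][i]),round(r[k][i]))
    k=(P[:,2]>150)&(P[:,2]<800)&(abs(P[:,0]-600)<200)&(abs(P[:,1]-190)<100); print(k.sum(),k.any() and np.round(np.percentile(P[k],[2,50,98],axis=0)))
E
```

```text
top
-40 3407 [ 432. -347.  267.] 554
-30 4620 [ 441. -164.   66.] 471
-20 2065 [ 436. -136.   66.] 456
-10 719 [492. -85.  65.] 499
10 15704 [569. 202. 632.] 604
20 3833 [420. 241. 110.] 484
30 3095 [392. 259.  70.] 470
16570 [[536. 167. 202.]
 [658. 184. 606.]
 [700. 273. 740.]]
side
-40 7144 [ 430. -351.  329.] 556
-30 7908 [ 438. -163.   70.] 467
-20 3282 [ 435. -133.   69.] 454
-10 1594 [493. -84.  68.] 500
0 2478 [1.271e+03 1.000e+00 8.100e+01] 1271
10 7481 [572. 204. 410.] 608
20 2727 [418. 238. 103.] 481
30 1964 [389. 259.  66.] 467
70 318 [139. 501. 217.] 519
6200 [[476. 161. 161.]
 [656. 184. 303.]
 [696. 268. 409.]]
```

```bash
cat > plan.py <<'E'
from h import *
import math
def plan(wps,step=60,dz=9.0):
    s=env.state(); p=np.array(s["ee_pos"]); yaw=s["ee_rot"][2]; print("start",np.round(p,1),round(yaw,2),np.round(s["force"],1),s["time_s"])
    for w in wps:
        w=np.array(w,float); n=max(1,math.ceil(max(np.linalg.norm(w[:3]-p)/step,abs(w[3]-yaw)/dz)))
        d=(w[:3]-p)/n; dy=(w[3]-yaw)/n
        for i in range(n):
            R=Rotation.from_euler("xyz",[180,0,yaw],degrees=True); print(np.round(R.inv().apply(d)/1000,4).tolist(),round(-math.radians(dy),4)); yaw+=dy
        p=w[:3]; print("--",w)
E
python3 - <<'E'
from plan import *
plan([(100,395,228,166.1),(300,200,228,166.1),(430,-40,228,150),(567.8,-61,190,141.6),(567.8,-61,150,141.6)])
E
```

```text
start [138.2 558.1 228. ] 166.09 [ 0.7 -0.2 -0.1] 0.7
[-0.0007, -0.0558, -0.0] -0.0001
[-0.0007, -0.0558, -0.0] -0.0001
[-0.0007, -0.0558, -0.0] -0.0001
-- [100.  395.  228.  166.1]
[-0.0482, -0.0282, -0.0] 0.0
[-0.0482, -0.0282, -0.0] 0.0
[-0.0482, -0.0282, -0.0] 0.0
[-0.0482, -0.0282, -0.0] 0.0
[-0.0482, -0.0282, -0.0] 0.0
-- [300.  200.  228.  166.1]
[-0.0368, -0.0403, -0.0] 0.0562
[-0.039, -0.0382, -0.0] 0.0562
[-0.0411, -0.036, -0.0] 0.0562
[-0.043, -0.0336, -0.0] 0.0562
[-0.0448, -0.0311, -0.0] 0.0562
-- [430. -40. 228. 150.]
[-0.0433, 0.0169, 0.0127] 0.0489
[-0.0424, 0.019, 0.0127] 0.0489
[-0.0414, 0.021, 0.0127] 0.0489
-- [567.8 -61.  190.  141.6]
[-0.0, -0.0, 0.04] -0.0
-- [567.8 -61.  150.  141.6]
```

Call:
{"fn": "arm_command", "kwargs": {
  "motion": [
    {"offset": [0, -0.056, 0], "spin": 0},
    {"offset": [0, -0.056, 0], "spin": 0},
    {"offset": [0, -0.056, 0], "spin": 0},
    {"offset": [-0.048, -0.028, 0], "spin": 0},
    {"offset": [-0.048, -0.028, 0], "spin": 0}
  ],
  "jaw": 0,
  "newtons": 10
}}

```text
time_s: 1.32
ee_pos: [177.9, 316.6, 228.4]
ee_rot: [179.9, 0.0, 166.2]
force: [-0.0, 0.7, -0.5]
gripper_width: 44.0
gripper_force: 0.0
```

Call:
{"fn": "arm_command", "kwargs": {
  "motion": [
    {"offset": [-0.048, -0.028, 0], "spin": 0},
    {"offset": [-0.048, -0.028, 0], "spin": 0},
    {"offset": [-0.048, -0.028, 0], "spin": 0},
    {"offset": [-0.037, -0.04, 0], "spin": 0.056},
    {"offset": [-0.039, -0.038, 0], "spin": 0.056}
  ]
}}

```text
time_s: 1.95
ee_pos: [350.4, 104.4, 228.2]
ee_rot: [179.9, 0.1, 159.6]
force: [0.5, 0.2, 0.7]
gripper_width: 0.2
gripper_force: 0.0
```

Call:
{"fn": "arm_command", "kwargs": {
  "motion": [
    {"offset": [-0.041, -0.036, 0], "spin": 0.056},
    {"offset": [-0.043, -0.034, 0], "spin": 0.056},
    {"offset": [-0.045, -0.031, 0], "spin": 0.056},
    {"offset": [0, 0, 0], "spin": 0},
    {"offset": [0, 0, 0], "spin": 0}
  ]
}}

```text
time_s: 2.58
ee_pos: [427.0, -37.9, 227.7]
ee_rot: [180.0, -0.1, 150.0]
force: [-0.4, -0.7, 0.5]
gripper_width: 0.4
gripper_force: 0.0
```

Call:
{"fn": "arm_command", "kwargs": {
  "motion": [
    {"offset": [-0.044, 0.017, 0.013], "spin": 0.049},
    {"offset": [-0.043, 0.019, 0.013], "spin": 0.049},
    {"offset": [-0.042, 0.021, 0.013], "spin": 0.049},
    {"offset": [0, 0, 0.02], "spin": 0},
    {"offset": [0, 0, 0], "spin": 0}
  ]
}}

```text
time_s: 3.2
ee_pos: [565.5, -58.3, 167.4]
ee_rot: [-179.9, -0.2, 141.8]
force: [-1.0, 0.8, 0.4]
gripper_width: 0.6
gripper_force: 0.0
```

```bash
python3 - <<'E'
from plan import *
for c in("top","side"):
    p,d=env.grab_frame(c)
    for n,z in(("plunger_top",94),("post_top",122),("rotary_axis",68)):
        for r in env.pinpoint(c,n)[:1]: print(c,n,np.round(r["location"]),round(r["score"],2),np.round(atz(c,r["location"],z)))
    x0,y0=(280,190) if c=="top" else (240,180)
    cv2.imwrite(f"pics/{c}2.png",cv2.resize(p[y0:y0+150,x0:x0+180],None,fx=4,fy=4,interpolation=2))
plan([(567.8,-61,128,141.6)])
E
```

```text
top plunger_top [374. 290.] 0.39 [ 484. -138.   94.]
top rotary_axis [375. 288.] 0.63 [ 487. -142.   68.]
side plunger_top [415. 296.] 0.65 [ 684. -168.   94.]
side post_top [341. 261.] 0.88 [590. -76. 122.]
side rotary_axis [306. 330.] 0.82 [ 501. -145.   68.]
start [567.  -60.1 169.8] 141.63 [-0.6  0.7  0. ] 3.6
[-0.0012, -0.0002, 0.0418] 0.0005
-- [567.8 -61.  128.  141.6]
```

View pics/side2.png

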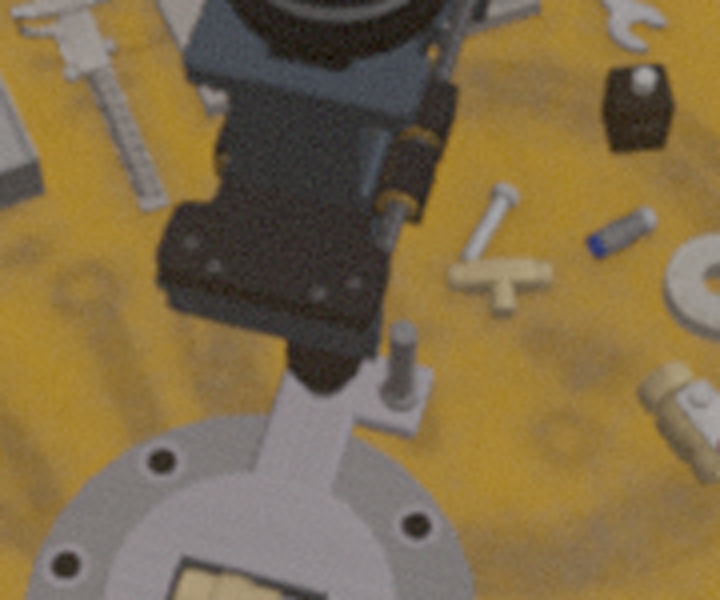

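The fingers are over the button, which the gripper body hides. The post at crop (402,365) stands clear on the clockwise side, so I'll descend.

Call:
{"fn": "arm_command", "kwargs": {
  "motion": [
    {"offset": [0, 0, 0.03], "spin": 0},
    {"offset": [0, 0, 0.012], "spin": 0},
    {"offset": [0, 0, 0.01], "spin": 0},
    {"offset": [0, 0, 0.006], "spin": 0},
    {"offset": [0, 0, 0], "spin": 0}
  ]
}}

```text
time_s: 4.22
ee_pos: [567.0, -60.2, 110.8]
ee_rot: [-180.0, -0.0, 141.6]
force: [-0.6, 0.8, 0.4]
gripper_width: 0.6
gripper_force: 0.0
```

Call:
{"fn": "arm_command", "kwargs": {
  "motion": [
    {"offset": [0, 0, 0.004], "spin": 0},
    {"offset": [0, 0, 0.003], "spin": 0},
    {"offset": [0, 0, 0.003], "spin": 0},
    {"offset": [0, 0, 0], "spin": 0}
  ]
}}

```text
time_s: 4.72
ee_pos: [567.6, -60.2, 101.3]
ee_rot: [179.9, 0.1, 141.6]
force: [1.4, 0.4, 5.2]
gripper_width: 0.6
gripper_force: 2.3
```

Call:
{"fn": "arm_command", "kwargs": {
  "motion": [
    {"offset": [0, 0, 0.003], "spin": 0},
    {"offset": [0, 0, 0.003], "spin": 0},
    {"offset": [0, 0, 0], "spin": 0},
    {"offset": [0, 0, 0], "spin": 0}
  ]
}}

```text
time_s: 5.22
ee_pos: [567.8, -60.3, 96.1]
ee_rot: [179.9, 0.1, 141.6]
force: [1.4, 0.0, 8.7]
gripper_width: 0.6
gripper_force: 4.0
```

Call:
{"fn": "arm_command", "kwargs": {
  "motion": [
    {"offset": [-0.004, -0.0003, 0.0007], "spin": 0.035},
    {"offset": [-0.004, -0.0003, 0], "spin": 0.035},
    {"offset": [-0.004, -0.0003, 0], "spin": 0.035},
    {"offset": [-0.004, -0.0003, 0], "spin": 0.035},
    {"offset": [-0.004, -0.0003, 0], "spin": 0.035}
  ]
}}

```text
time_s: 5.85
ee_pos: [581.5, -74.7, 96.0]
ee_rot: [179.9, 0.1, 131.5]
force: [-0.4, 0.5, 11.0]
gripper_width: 0.4
gripper_force: 5.6
```

Call:
{"fn": "arm_command", "kwargs": {
  "motion": [
    {"offset": [-0.004, -0.0003, 0], "spin": 0.035},
    {"offset": [-0.004, -0.0003, 0], "spin": 0.035},
    {"offset": [-0.004, -0.0003, 0], "spin": 0.035},
    {"offset": [-0.004, -0.0003, 0], "spin": 0.035},
    {"offset": [0, 0, 0], "spin": 0}
  ]
}}

```text
time_s: 6.48
ee_pos: [590.9, -88.4, 96.0]
ee_rot: [179.9, 0.1, 123.5]
force: [-0.6, -0.6, 10.3]
gripper_width: 0.6
gripper_force: 5.2
```

```bash
python3 - <<'E'
from plan import *
p,d=env.grab_frame("side"); cv2.imwrite("pics/side3.png",cv2.resize(p[180:400,220:460],None,fx=2.7,fy=2.7,interpolation=2))
for n,z in(("plunger_top",82),("post_top",122),("rotary_axis",68)):
    for r in env.pinpoint("side",n)[:1]: print(n,np.round(r["location"]),round(r["score"],2),np.round(atz("side",r["location"],z)))
s=env.state();print(s["ee_pos"],s["ee_rot"],s["force"],s["time_s"])
E
```

```text
post_top [358. 276.] 0.78 [ 605. -113.  122.]
rotary_axis [302. 331.] 0.63 [ 494. -145.   68.]
[590.86438941 -88.38162436  96.0172401 ] [1.79868915e+02 1.40602834e-01 1.23571442e+02] [ 0.02544209 -1.13541968 10.14991587] 6.675
```

View pics/side3.png

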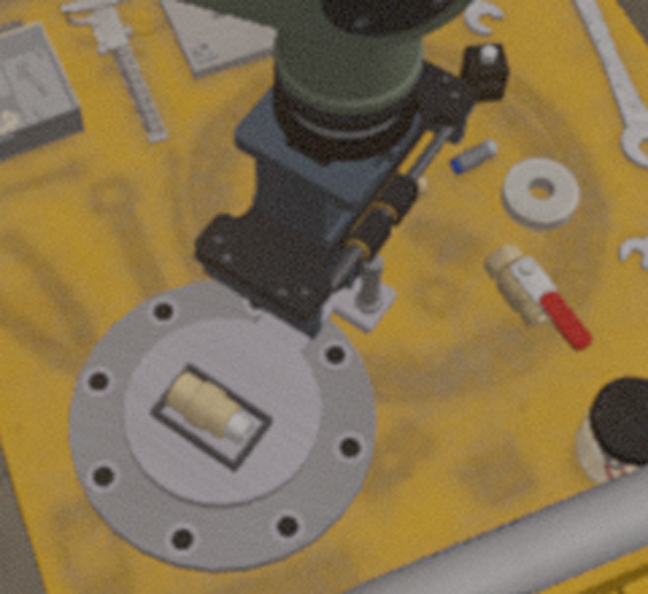

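The table has turned about 18°: the post now shows at crop (372,290), and the arm lies between two holes. Next I lift off the button so the pin rides under the plate, then push only on the post.

Call:
{"fn": "arm_command", "kwargs": {
  "motion": [
    {"offset": [0, 0, -0.008], "spin": 0},
    {"offset": [0, 0, -0.009], "spin": 0},
    {"offset": [-0.004, -0.0003, 0], "spin": 0.035},
    {"offset": [-0.004, -0.0003, 0], "spin": 0.035},
    {"offset": [-0.004, -0.0003, 0], "spin": 0.035}
  ]
}}

```text
time_s: 7.3
ee_pos: [595.0, -98.5, 110.8]
ee_rot: [-180.0, -0.1, 117.4]
force: [-1.0, 2.2, 1.5]
gripper_width: 0.2
gripper_force: 1.2
```

Call:
{"fn": "arm_command", "kwargs": {
  "motion": [
    {"offset": [-0.004, -0.0003, 0], "spin": 0.035},
    {"offset": [-0.004, -0.0003, 0], "spin": 0.035},
    {"offset": [-0.004, -0.0003, 0], "spin": 0.035},
    {"offset": [-0.004, -0.0003, 0], "spin": 0.035},
    {"offset": [-0.004, -0.0003, 0], "spin": 0.035}
  ]
}}

```text
time_s: 7.92
ee_pos: [601.7, -117.8, 111.0]
ee_rot: [-180.0, -0.0, 107.4]
force: [-0.6, 2.7, -0.1]
gripper_width: 0.7
gripper_force: 1.1
```

Call:
{"fn": "arm_command", "kwargs": {
  "motion": [
    {"offset": [-0.003, -0.0003, 0], "spin": 0.026},
    {"offset": [-0.003, -0.0003, 0], "spin": 0.026},
    {"offset": [-0.003, -0.0003, 0], "spin": 0.026},
    {"offset": [-0.002, -0.0002, 0], "spin": 0.017},
    {"offset": [-0.002, -0.0002, 0], "spin": 0.017}
  ]
}}

```text
time_s: 8.55
ee_pos: [604.2, -130.6, 111.2]
ee_rot: [180.0, -0.0, 101.1]
force: [-0.2, 2.6, -1.2]
gripper_width: 0.8
gripper_force: 1.1
```

Call:
{"fn": "arm_command", "kwargs": {
  "motion": [
    {"offset": [-0.0015, -0.0002, 0], "spin": 0.013},
    {"offset": [-0.0015, -0.0002, 0], "spin": 0.013},
    {"offset": [-0.0015, -0.0002, 0], "spin": 0.013},
    {"offset": [0, 0, 0], "spin": 0}
  ]
}}

```text
time_s: 9.05
ee_pos: [604.4, -135.3, 111.3]
ee_rot: [180.0, 0.0, 98.9]
force: [-0.0, 1.4, -1.8]
gripper_width: 0.6
gripper_force: 0.8
```

Call:
{"fn": "arm_command", "kwargs": {
  "motion": [
    {"offset": [-0.0012, -0.0001, 0], "spin": 0.01},
    {"offset": [-0.0012, -0.0001, 0], "spin": 0.01},
    {"offset": [-0.0012, -0.0001, 0], "spin": 0.01},
    {"offset": [-0.0012, -0.0001, 0], "spin": 0.01},
    {"offset": [0, 0, 0], "spin": 0}
  ]
}}

```text
time_s: 9.68
ee_pos: [604.4, -140.4, 111.4]
ee_rot: [180.0, 0.0, 96.6]
force: [0.8, 0.2, -0.6]
gripper_width: 0.8
gripper_force: 0.0
```

Call:
{"fn": "arm_command", "kwargs": {
  "motion": [
    {"offset": [-0.0012, -0.0001, 0], "spin": 0},
    {"offset": [-0.0012, -0.0001, 0], "spin": 0},
    {"offset": [0, 0, 0], "spin": 0}
  ]
}}

```text
time_s: 10.05
ee_pos: [604.5, -142.4, 111.2]
ee_rot: [-180.0, 0.0, 96.6]
force: [0.5, 0.4, -0.0]
gripper_width: 0.0
gripper_force: 0.1
```

```bash
python3 - <<'E'
from plan import *
p,d=env.grab_frame("side"); cv2.imwrite("pics/side4.png",cv2.resize(p[200:400,240:420],None,fx=3,fy=3,interpolation=2))
for n,z in(("plunger_top",94),("post_top",122),("rotary_axis",68)):
    for r in env.pinpoint("side",n)[:1]: print(n,np.round(r["location"]),round(r["score"],2),np.round(atz("side",r["location"],z)))
s=env.state();print(s["ee_pos"],s["ee_rot"],s["force"],s["time_s"])
E
```

```text
plunger_top [361. 292.] 0.44 [ 605. -128.   94.]
post_top [374. 300.] 0.94 [ 609. -161.  122.]
rotary_axis [300. 329.] 0.78 [ 491. -140.   68.]
[ 604.58499238 -142.36747725  111.22657045] [1.79995980e+02 8.48032877e-03 9.65915459e+01] [-0.3495493  -0.51062854  0.49244636] 10.25
```

View pics/side4.png

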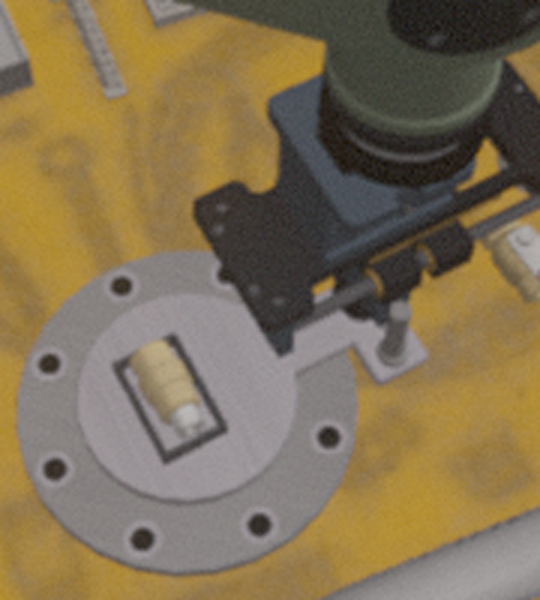

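The arm is close to the next hole, with the post at crop (395,330). I'll nudge the post on to find the pin stop.

Call:
{"fn": "arm_command", "kwargs": {
  "motion": [
    {"offset": [-0.001, -0.0001, 0], "spin": 0.005},
    {"offset": [-0.001, -0.0001, 0], "spin": 0.005},
    {"offset": [0, 0, 0], "spin": 0}
  ]
}}

```text
time_s: 10.62
ee_pos: [604.6, -143.3, 111.2]
ee_rot: [180.0, -0.1, 96.0]
force: [0.1, 4.4, 0.7]
gripper_width: 0.4
gripper_force: 2.4
```

Call:
{"fn": "arm_command", "kwargs": {
  "motion": [
    {"offset": [-0.001, 0, 0], "spin": 0},
    {"offset": [0, 0, 0], "spin": 0}
  ]
}}

```text
time_s: 10.88
ee_pos: [604.6, -143.7, 111.2]
ee_rot: [-180.0, -0.2, 96.0]
force: [0.3, 7.1, 0.4]
gripper_width: 0.7
gripper_force: 3.2
```

Call:
{"fn": "arm_command", "kwargs": {
  "motion": [
    {"offset": [0.004, 0, 0], "spin": 0},
    {"offset": [0.003, 0, -0.003], "spin": 0},
    {"offset": [0, 0, -0.04], "spin": 0},
    {"offset": [0, 0, -0.05], "spin": 0},
    {"offset": [0.03, -0.05, 0], "spin": 0}
  ]
}}

```text
time_s: 11.5
ee_pos: [556.4, -115.9, 209.1]
ee_rot: [179.3, 0.3, 95.9]
force: [-0.4, 0.2, -0.7]
gripper_width: 0.7
gripper_force: 0.0
```

Call:
{"fn": "arm_command", "kwargs": {
  "motion": [
    {"offset": [0.03, -0.05, 0], "spin": 0},
    {"offset": [0.03, -0.05, 0], "spin": 0},
    {"offset": [0.03, -0.05, 0], "spin": 0},
    {"offset": [0, 0, 0], "spin": 0},
    {"offset": [0, 0, 0], "spin": 0}
  ]
}}

```text
time_s: 12.12
ee_pos: [393.4, -40.4, 205.0]
ee_rot: [179.9, 0.1, 96.0]
force: [-0.1, -0.7, 0.6]
gripper_width: 0.3
gripper_force: 0.0
```

```bash
python3 - <<'E'
from plan import *
for c in("side","top"):
    p,d=env.grab_frame(c); x0,y0=(240,200) if c=="side" else (300,210)
    cv2.imwrite(f"pics/{c}5.png",cv2.resize(p[y0:y0+200,x0:x0+180],None,fx=3,fy=3,interpolation=2))
    for n,z in(("plunger_top",94),("post_top",122),("rotary_axis",68)):
        for r in env.pinpoint(c,n)[:1]:
            u,v=np.round(r["location"]).astype(int); e,ry=ray(c,(u,v)); q=e+ry*np.median(d[v-2:v+3,u-2:u+3])
            print(c,n,(u,v),round(r["score"],2),np.round(atz(c,(u,v),z)),"depth pt",np.round(q))
s=env.state();print(s["ee_pos"],s["force"],s["time_s"])
E
```

```text
side plunger_top (np.int64(418), np.int64(296)) 0.29 [ 688. -169.   94.] depth pt [ 717. -140.   21.]
side post_top (np.int64(373), np.int64(303)) 0.75 [ 606. -164.  122.] depth pt [ 607. -164.  122.]
side rotary_axis (np.int64(302), np.int64(329)) 0.88 [ 495. -141.   68.] depth pt [ 492. -150.   89.]
top plunger_top (np.int64(371), np.int64(234)) 0.57 [ 601. -135.   94.] depth pt [ 602. -135.   93.]
top post_top (np.int64(388), np.int64(231)) 0.94 [ 605. -167.  122.] depth pt [ 605. -167.  119.]
top rotary_axis (np.int64(372), np.int64(288)) 0.92 [ 487. -137.   68.] depth pt [ 488. -134.   91.]
[392.88183946 -40.15029739 204.00620095] [0.20400475 0.3211106  0.10056696] 12.525
```

View pics/side5.png

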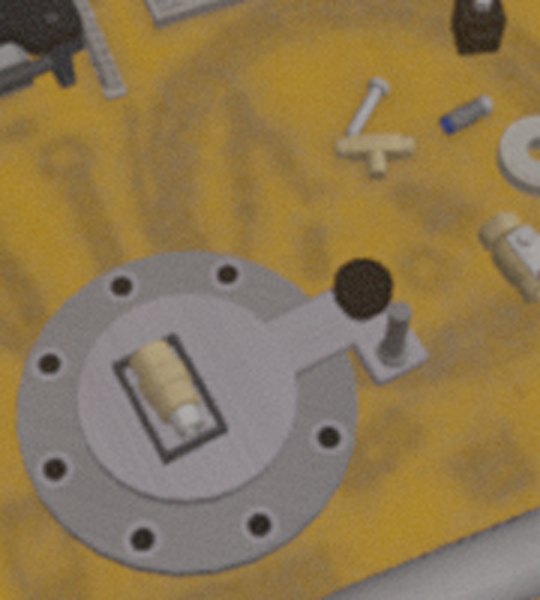

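The button (crop (363,288)) reads z ≈ 93 mm, so it's fully out. The post has turned 45° and resisted at 7 N, so the pin is locked, and the coupling is still in its nest.

```bash
python3 -c "from workcell import env; print(env.job_done())"
```

```text
the job is handed in; nothing more can be done
None
```

The table is locked in the next clockwise index hole with the plunger sprung back out (button at about 93 mm), the coupling and bystanders were not touched, and the job was handed in at about 12.5 s.

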